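Draw one pin from the pedal dispenser and show its end to the inspection camera

ROBOT

A 6-joint arm with a two-finger parallel gripper is mounted at the origin on the work surface; the furniture and walls round the work are solid. World frame = base frame: x ahead of the robot, y to its left, z up, the work surface at z = 0. Lengths are in m, angles in degrees, forces in N, time in s.
With the tool pointing down it reaches from about 0.375 to 0.9 m from the base axis. Payload 3.1 kg.
Tool frame: the origin (TCP) lies between the finger pads; the fingertips stand 22 mm ahead of it and the grasp point (between the pads) lies 3 mm ahead of it; y points along the fingers, x is the direction in which the jaws open and shut, and the axes are right-handed (so a half turn about y gives the same grasp; the last joint's range is limited). The gripper opens to 87 mm and grips with 3 to 60 N. Pads are 19 mm wide; open, the fingers measure 117 mm over their backs; the gripper's body (75 mm by 190 mm) begins 51 mm behind the grasp point.
Start: joints at [53.027, 30.224, 82.088, -0, 67.689, -10.227], TCP at [0.281, 0.558, 0.245] pointing down, gripper open.
Joint ranges: [-176.69, 176.69], [-43.24, 126.21], [12.49, 139.97], [-82, 262], [0, 151.66], [-163.58, 163.58]. Speed limits (degrees/s): [159.86, 159.86, 180, 180, 180, 180].

INTERFACE

Orientations are given as a 3x3 rotation matrix whose columns are the frame's x, y, z axes.
In Python, from rig import bot, imaging, workorder gives the robot as it stands. The module is installed in compiled form; this text tells all that it offers.
- The arm moves only by the tool drive_tool, never from a script. Its argument "commands" is a list of rows, each an object of numbers: "dx", "dy", "dz": the shift along the tool's x, y, z normalised to -1 to 1, where 1 is 4 cm; "wx", "wy", "wz": the turn, a rotation vector about the tool's x, y, z normalised to -1 to 1, where 1 is pi/2 rad; "grip": the finger opening in mm, from 0 to 87. In form: [{"dx": .., "dy": .., "dz": .., "wx": .., "wy": .., "wz": .., "grip": ..}, ...]. A call has 1 to 8 rows; each row shifts and turns the commanded pose from where the row before left it, along the tool's axes as they then stand; what a row does not reach is not made up. A row lasts 1/8 s, in which the tool goes at most 62.5 mm and 10.7 degrees, less where a joint would pass 70% of its speed; a pose out of reach is approached as far as the arm can. A call with a number of a shift or a turn outside -1 to 1 is refused whole. A call with a gripper value outside its range is refused whole. The fingers move at their own pace and stop on an object; the grip force is fixed at half the most. Time passes only in rows, so rows that do not move let the fingers close. It gives the time, the measured TCP pose, the force and the opening at its end, in the units of the state.
- bot.read_state(): the state, without advancing time (a new reading comes with each control period).
- imaging.capture(name): name is "scene" or "top"; returns (picture, depth): 384x512x3 uint8, red, green, blue; 384x512 float32, m along the optical axis (not along the pixel's ray), 0 where there is no reading.
- imaging.get_calibration(name): a dict with "mtx" (3x3 intrinsics, pixels), "world_to_cam" (4x4, takes a point from world to camera coordinates). Camera axes: x right, y down, z forward; pixel columns grow to the right and rows downward; lengths in m; the calibration is good to about 2 mm. A picture is of the moment at which its call begins. get_calibration takes no time and is no camera call.
- workorder.hand_in(): hands the job in, once; it reports no verdict.
The state is a dict: "time_s": time; "joint_positions": joint angles; "qvel": joint speeds; "tau": joint torques, N m; "position": TCP position; "tcp_rot": TCP orientation; "force": force on the tool from outside, world axes, zero at the start; "moment": the same for the moment, N m; "opening": opening from 0.0 (shut) to 1.0 (fully open).
Only numpy, scipy, OpenCV 4.12 (cv2) and the standard library are available. Lean on these libraries where they do the work, as an engineer would, in place of code of your own. Each camera call takes 0.05 s, during which the arm holds its last target. There are 200 camera calls.

TASK

Push the pedal of the pin dispenser down to its stop once, so that one pin rolls into the cradle, and let the pedal come back up. Then take that pin out of the cradle and hold it in the air in front of the inspection camera: its axis in line with the lens axis, one end face looking squarely into the lens with its centre 80 mm in front of the lens. Touch neither the camera nor its stand, release no second pin, leave the V block and the small carton where they stand, and finish while still holding the pin there, motionless.

Things in the scene. Friction and masses are not known exactly. Their poses are not given: they have to be found in the camera images.
- dispenser: Pin dispenser fixed to the bench, grey side plates on a dark base, 260 x 142 x 100. Origin on the bench under the cradle; x points from the cradle to the magazine (three pins in a row, x = 65 to 133), y along the pins, z up; pedal at the -x end. The pedal works a lifter that heaves the front pin over a lip (x = 65); it rolls to -x into the cradle. Each further press releases another pin.
- cradle (a point): Where the middle of the pin's axis comes to rest in the V cradle: 58 mm above the bench over the dispenser's origin, pin level along the dispenser's y, up to 3 mm play lengthwise. Within 20 mm of the middle the cradle is open down to z = 40, so fingers can straddle the pin (closing along x): free 60 mm to -x (pedal plate) and 55 mm to +x of its axis.
- pedal (a joint): Hinge angle of the pedal: 0 up (sprung), 0.28 rad down on its stop. The hinge runs along the dispenser's y at x = 20, z = 25 mm. About 6 N at the pad moves it, 9 to 13 N bring it to the stop; it springs back when let go. The pin rolls off just before the stop and settles within a second.
- pedal_pad (a point): Centre of the top of the black rubber pad (44 x 96 mm) on the pedal, moving with it: 57 mm above the bench and 90 mm to -x of the cradle when up, about 31 mm lower at the stop. Press it straight down.
- front_pin: The pin at the head of the row, the one that comes out: plain round steel pin, 20 diameter, 110 long, 0.27 kg nominal. Origin on its surface 10.5 mm below the axis as built (it turns as the pin rolls); its y axis is the pin's axis.
- pin_middle (a point): Middle of the front pin, on its axis.
- pin_end_1 (a point): Centre of the front pin's end face, at its +y end.
- pin_end_2 (a point): Centre of the front pin's other end face, at its -y end. Either end may be shown.
- second_pin: The next pin in the row, same shape; when the pedal comes back up it rolls forward to the lip. It must stay in the magazine.
- camera_stand: Stand of the inspection camera, fixed: dark base plate 90 x 85 x 14, steel post 20 diameter, 382 high at x = 127, y = -55. Origin on the bench straight below the focus; x points level from there towards the camera, z up. A wall stands behind the bench at world x = 0.62.
- camera_head: The camera: black lens 34 diameter in a ring light of 60, silver housing behind, 100 long in all, tilted 20 degrees downward. Origin at the centre of the lens front; x is the lens axis, pointing back through the lens into the housing (it looks along -x); y level. Clamped on the post at a different height every time (lens front 227 to 287 mm above the bench).
- lens_front (a point): Centre of the lens front; same axes as the camera.
- focus (a point): Point on the lens axis, 80 mm in front of the lens: where the centre of the pin's end face belongs. 200 to 260 mm above the bench. Axes as the camera's (x along the lens axis, towards the lens).
- v_block: Loose steel V block on the bench, 55 x 60 x 45; bystander.
- nipple_box: Loose small cardboard carton on the bench, 43 x 65 x 37; bystander.
Things that resemble listed ones, but are neither listed nor needed, are in the scene too. Leave any green look-alike of the front_pin alone.

How it is judged (in metres and radians):
On the way, in this order (a step that is already met when the one before it is completed fails the run):
1. the pedal is pushed down to its stop (value of joint pedal above 0.255 rad), for 0.1 s.
2. the pedal is back up and the front pin lies at rest in the cradle (value of joint pedal below 0.05 rad and distance between pin_middle and cradle below 0.01 m and linear speed of front_pin below 0.05 m/s), for 0.1 s.
At the end, for the whole second after the job is handed in: The fingers alone hold the pin still in the air: centre of one end face within 12 mm of the focus, the rest of the pin on the side away from the lens, axis within 0.12 rad of the lens axis; pedal up, second pin still in the magazine (distance between any of pin_end_1, pin_end_2 and focus below 0.012 m and x of pin_middle in the frame of focus below -0.03 m and angle between the y axis of front_pin and the x axis of focus, either way round below 0.12 rad and contact force between front_pin and the fingers above 2 N and contact force between front_pin and dispenser below 0.1 N and contact force between front_pin and camera_stand below 0.1 N and height (world z) of pin_middle above 0.13 m and linear speed of front_pin below 0.02 m/s and angular speed of front_pin below 0.1 rad/s and value of joint pedal below 0.05 rad and x of second_pin in the frame of dispenser above 0.06 m); the arm keeps its last pose, push and grip.
It fails at once if a second pin is released (x of second_pin in the frame of dispenser below 0.055 m).
It fails at once if the V block is moved (distance of v_block from where it was at the start of the episode above 0.03 m).
It fails at once if the carton is moved (distance of nipple_box from where it was at the start of the episode above 0.03 m).
It fails at once if the camera or its stand is touched (contact force between camera_stand and anything else above 1 N).
It also fails if it takes over 58 s, if anything falls off the work surface, if the arm or the gripper's body presses on something with over 40 N, if the wrist force passes 120 N, or if a joint passes its speed limit or range.

## Working session

There is one attempt and no reset: what is moved stays moved. The work goes in short steps, Python scripts to look and compute and a tool call to move; the robot and the scene stay as the last step left them, time stands still between calls to the robot, and variables do not carry over. Pictures are saved under pics/ and viewed, on a budget of 10 in all, crops included, one or two more only if the job needs it, and the job is handed in when it is done.

Besides the shell and the picture viewer there is one more tool, called after ">>>" in YAML: its name, and indented under it one key for each argument. drive_tool: Moves the arm, as the interface text tells. Its arguments: {"type":"object","properties":{"commands":{"type":"array"}},"required":["commands"]}

```bash
mkdir -p pics; python3 - <<'E'
from rig import bot, imaging
import cv2, numpy as np
s=bot.read_state(); print(s)
for n in ("scene","top"):
    p,d=imaging.capture(n); c=imaging.get_calibration(n)
    np.savez(f"{n}0.npz",p=p,d=d,K=c["mtx"],T=c["world_to_cam"])
    print(n,c["mtx"],c["world_to_cam"])
    cv2.imwrite(f"pics/{n}0.png",cv2.resize(p[:,:,::-1],(800,600),interpolation=cv2.INTER_CUBIC))
E
```

```text
{'time_s': 0.0, 'joint_positions': array([ 5.30287846e+01,  3.02769845e+01,  8.21572655e+01,  6.41513319e-05,
        6.76892816e+01, -1.02266155e+01]), 'qvel': array([-0.08496259, -0.04657258, -0.0196936 ,  0.03892197, -0.02909486,
       -0.01592917]), 'tau': array([ 3.82306353e-04, -4.40041637e+01, -1.76591045e+01,  6.34381687e-02,
        5.82315295e-02, -1.49504476e-04]), 'position': array([0.28080181, 0.55759197, 0.24358796]), 'tcp_rot': array([[ 4.50013281e-01, -1.29749377e-03, -8.93020920e-01],
       [ 8.93019342e-01, -1.72191102e-03,  4.50014988e-01],
       [-2.12159420e-03, -9.99997676e-01,  3.83804202e-04]]), 'force': array([ 0.01256815, -0.34077786,  0.5541998 ]), 'moment': array([ 0.02627726,  0.02726684, -0.00678312]), 'opening': 0.9941911585453451}
scene [[448.230932     0.         253.91635476]
 [  0.         448.230932   186.58963578]
 [  0.           0.           1.        ]] [[-0.99497706  0.09987453 -0.00676182  0.44569809]
 [ 0.07240533  0.67138621 -0.73756222  0.0688316 ]
 [-0.06912389 -0.73434708 -0.67524533  1.53988856]
 [ 0.          0.          0.          1.        ]]
top [[465.39095168   0.         253.05038457]
 [  0.         465.39095168 192.85876662]
 [  0.           0.           1.        ]] [[ 0.00455814 -0.99991368  0.01232262  0.03766282]
 [-0.98037817 -0.00689692 -0.19700529  0.49073287]
 [ 0.19707328 -0.01118285 -0.98032498  1.45136392]
 [ 0.          0.          0.          1.        ]]
```

View pics/scene0.png

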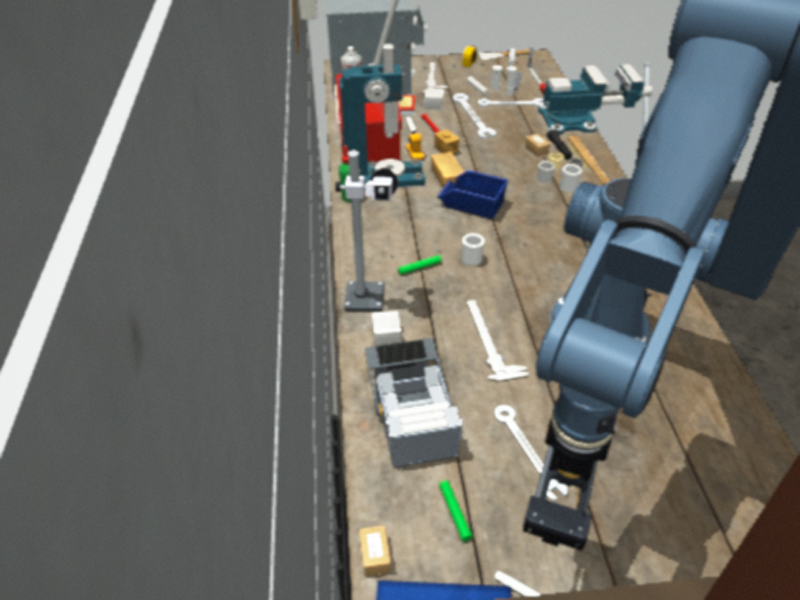

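View pics/top0.png

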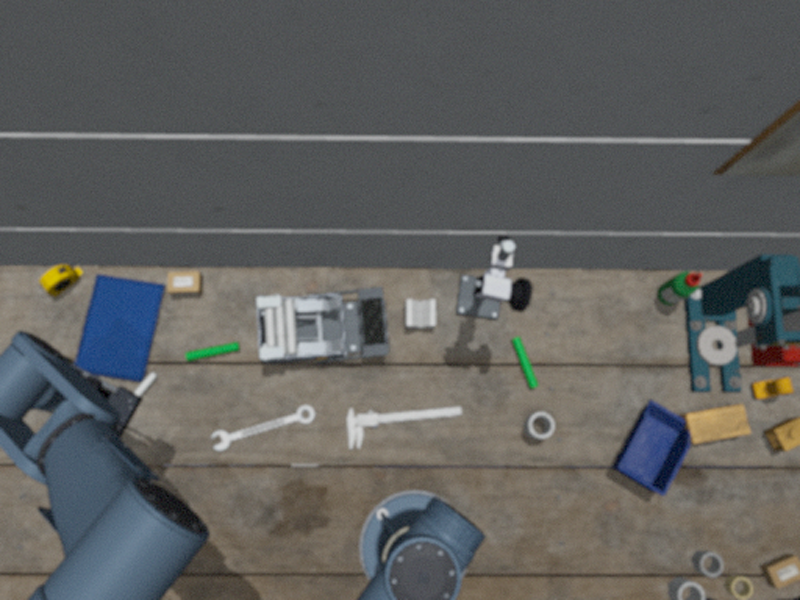

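The scene view shows the dispenser at (412,405) with its pedal pad at (403,352), and the inspection camera at (370,187). In the top view they are at (320,328), pad (372,322), and camera (505,285). Possible mix-ups for the pin: green pins at top (212,352) and (525,362), and a white rod at (145,385). The real pins are the white row in the magazine at top (275,328). I'll check that in a crop.

```bash
cat > h.py <<'E'
import numpy as np, cv2
def load(n,k=0):
    z=np.load(f"{n}{k}.npz"); return z['p'],z['d'],z['K'],z['T']
def cloud(n,k=0):
    p,d,K,T=load(n,k); v,u=np.mgrid[:d.shape[0],:d.shape[1]]
    c=np.stack([(u-K[0,2])/K[0,0]*d,(v-K[1,2])/K[1,1]*d,d],-1)
    w=(c-T[:3,3])@T[:3,:3]; w[d==0]=np.nan
    return p,w
def ray(n,u,v,k=0):
    p,d,K,T=load(n,k); r=np.array([(u-K[0,2])/K[0,0],(v-K[1,2])/K[1,1],1.])
    return -T[:3,:3].T@T[:3,3], T[:3,:3].T@r
def onz(n,u,v,z,k=0):
    o,r=ray(n,u,v,k); return o+r*(z-o[2])/r[2]
def tri(a,b):
    (o1,r1),(o2,r2)=a,b
    s=np.linalg.lstsq(np.c_[r1,-r2],o2-o1,rcond=None)[0]
    A,B=o1+s[0]*r1,o2+s[1]*r2; return (A+B)/2,np.linalg.norm(A-B)
E
python3 - <<'E'
from h import *
ims=[]
for n,(x0,y0,w,h) in (("top",(155,170,100,75)),("scene",(225,210,100,75)),("top",(280,145,80,60)),("scene",(205,85,80,60))):
    p=load(n)[0][y0:y0+h,x0:x0+w]; ims.append(cv2.resize(p[:,:,::-1],(400,300),interpolation=cv2.INTER_CUBIC))
cv2.imwrite("pics/crop0.png",np.vstack([np.hstack(ims[:2]),np.hstack(ims[2:])]))
for n in("top","scene"):
    p,w=cloud(n); ok=np.isfinite(w[...,0])
    P=w[ok]; C=p[ok].astype(int); 
    m=(P[:,0]>.3)&(P[:,0]<.7)&(P[:,1]>-.35)&(P[:,1]<.0)&(P[:,2]>.18)
    print(n,"cam", m.sum(), P[m].min(0),P[m].max(0))
    b=m&(C.sum(1)<120); print(" black",b.sum(),P[b].mean(0),P[b].min(0),P[b].max(0))
    m=(P[:,0]>.38)&(P[:,0]<.62)&(P[:,1]>.03)&(P[:,1]<.4)&(P[:,2]>.03)&(P[:,2]<.13)
    print(" disp",m.sum(),P[m].min(0),P[m].max(0))
    b=m&(C.sum(1)<110); print(" black",b.sum(),np.median(P[b],0),P[b].min(0),P[b].max(0))
E
```

```text
top cam 25615 [ 0.42803482 -0.34999844  0.18000083] [ 6.28175653e-01 -1.60103716e-05  8.92880818e-01]
 black 183 [ 0.4537331  -0.16564781  0.30553737] [ 0.42985109 -0.18226122  0.27098027] [ 0.55149562 -0.09198117  0.32620803]
 disp 2299 [0.38001558 0.04442918 0.03001131] [0.61998501 0.38568694 0.12903452]
 black 36 [0.44704531 0.09165484 0.0585757 ] [0.40989233 0.07230676 0.04970017] [0.48782928 0.10484722 0.06509278]
scene cam 1932 [ 0.42838477 -0.3487973   0.18010457] [ 6.23413402e-01 -5.81160965e-04  7.11270268e-01]
 black 63 [ 0.4555875  -0.14330766  0.30535977] [ 0.43228655 -0.18026129  0.27869505] [ 0.551115   -0.09063363  0.32149597]
 disp 2556 [0.38004474 0.05357265 0.03001331] [0.5216884  0.32396496 0.09868974]
 black 1 [0.43168709 0.09529578 0.05059753] [0.43168709 0.09529578 0.05059753] [0.43168709 0.09529578 0.05059753]
```

View pics/crop0.png

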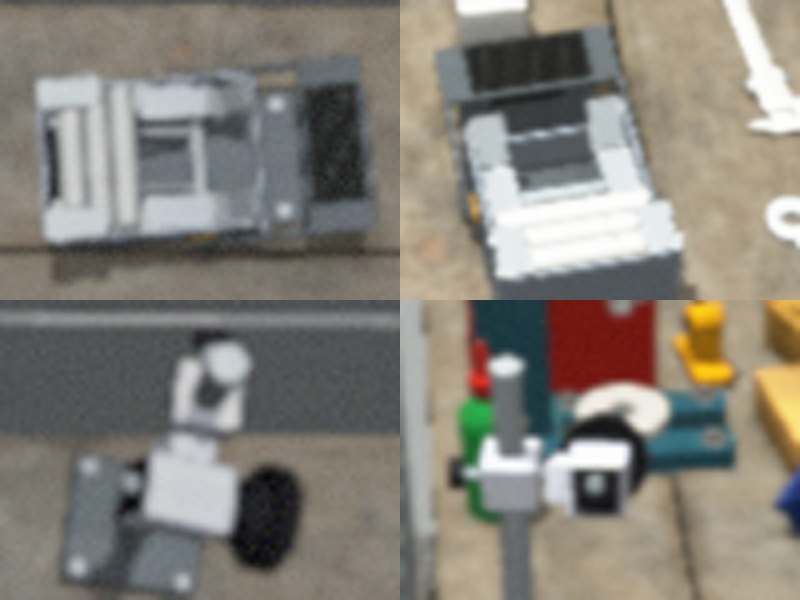

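The crop confirms three white pins in the magazine, the cradle between the V walls, and the black pad on the -y side. The inspection camera looks roughly along world -y.

```bash
python3 - <<'E'
from h import *
f=lambda x,y,x0=280,y0=145,s=5:(x/s+x0,y/s+y0)   # crop centre approx
px=lambda c:(c[0]-.5+.1,c[1]-.5+.1)
B=[onz("top",*px(f(*c)),.016) for c in((90,167),(78,267),(183,282))]
print("bolts",B)
d=B[1]-B[2]; e=B[0]-B[1]; print("yaw +x cam dir:",np.degrees(np.arctan2(d[1],d[0])),np.degrees(np.arctan2(e[1],e[0]))+90, np.linalg.norm(d),np.linalg.norm(e))
print("post top", onz("top",*px(f(225,65)),.382), tri(ray("top",*px(f(225,65))),ray("scene",*px(f(108,66,205,85)))))
p,w=cloud("top")
# housing top plane
P=w[178:190,312:326].reshape(-1,3); C=p[178:190,312:326].reshape(-1,3).astype(int)
P=P[(C.min(1)>150)&(P[:,2]>.2)]; 
for _ in range(3):
    c=P.mean(0); n=np.linalg.svd(P-c)[2][2]; n*=np.sign(n[2]); r=(P-c)@n; P=P[abs(r)<max(.003,2*r.std())]
print("housing top",c,n,len(P),r.std(),"tilt",np.degrees(np.arccos(n[2])),"yaw of downslope",np.degrees(np.arctan2(n[1],n[0])))
# ring
sub=slice(170,206),slice(322,345)
m=(p[sub].astype(int).sum(-1)<130).astype(np.uint8); k,l,s,ce=cv2.connectedComponentsWithStats(m); i=1+s[1:,4].argmax()
ys,xs=np.where(l==i); ys+=170; xs+=322; Q=w[ys,xs]; Q=Q[np.isfinite(Q[:,0])&(Q[:,2]>.2)]
print("ring px",xs.mean(),ys.mean(),xs.min(),xs.max(),ys.min(),ys.max(),"cloud",Q.mean(0),Q.min(0),Q.max(0))
cnt=cv2.findContours((l==i).astype(np.uint8),0,1)[0][0]; print("ell",cv2.fitEllipse(cnt))
hz=w[172:195,306:330].reshape(-1,3); hz=hz[hz[:,2]>.22]; print("housing ext",hz.min(0),hz.max(0))
# dispenser pad
for n,(y0,y1,x0,x1) in(("top",(185,225,228,250)),("scene",(215,240,238,282))):
    pp=load(n)[0]; m=(pp[y0:y1,x0:x1].astype(int).sum(-1)<150).astype(np.uint8)
    m=cv2.morphologyEx(m,cv2.MORPH_CLOSE,np.ones((3,3),np.uint8))
    k,l,s,ce=cv2.connectedComponentsWithStats(m); i=1+s[1:,4].argmax()
    R=cv2.minAreaRect(np.argwhere(l==i)[:,::-1].astype(np.float32)+[[x0,y0]] if 0 else (np.argwhere(l==i)[:,::-1]+[x0,y0]).astype(np.float32))
    print(n,"pad",R,[onz(n,*q,.057).round(4) for q in cv2.boxPoints(R)],"c",onz(n,*R[0],.057))
    cx=ce[i]+[x0,y0]; print(" centroid",onz(n,*cx,.057))
# pins in crop, front pin ends
g=lambda x,y:px(f(x,y,155,170,4))
a,b=g(118,85),g(124,225); A,Bq=onz("top",*a,.085),onz("top",*b,.085); print("front pin ends@.085",A,Bq,np.linalg.norm(A-Bq),"cloud z",w[195:220,183:188,2].mean(1).round(3)[::4])
q=[g(45,78),g(45,240),g(250,75),g(250,235)]
print("plates", [onz("top",*t,.1).round(4) for t in q])
E
```

```text
bolts [array([ 0.54840994, -0.10754092,  0.016     ]), array([ 0.48077597, -0.098665  ,  0.016     ]), array([ 0.47121115, -0.16767127,  0.016     ])]
yaw +x cam dir: 82.10863320524014 82.52353501928914 0.06966599244012024 0.06821390197855932
post top [ 0.51594904 -0.13671781  0.382     ] (array([ 0.51571639, -0.13671461,  0.38144845]), np.float64(0.0007640235540852696))
housing top [ 0.46211203 -0.1290614   0.3237509 ] [-0.06370437 -0.3525239   0.93363197] 147 0.0016292369874624207 tilt 20.991757784086012 yaw of downslope -100.24333679565048
ring px 332.7096774193548 188.31182795698925 326 338 179 198 cloud [ 0.45272048 -0.16941326  0.30502739] [ 0.42855834 -0.18226122  0.27098027] [ 0.48210089 -0.15331812  0.3204059 ]
ell ((10.677680969238281, 18.360586166381836), (10.744491577148438, 19.935136795043945), 12.08764934539795)
housing ext [ 0.44161006 -0.16287613  0.26705755] [ 0.50036053 -0.09527102  0.33572884]
top pad ((238.08609008789062, 205.44671630859375), (27.160722732543945, 11.498039245605469), 84.80557250976562) [array([0.4897, 0.1108, 0.057 ]), array([0.4933, 0.0742, 0.057 ]), array([0.4059, 0.0656, 0.057 ]), array([0.4024, 0.1018, 0.057 ])] c [0.44757387 0.08808818 0.057     ]
 centroid [0.44687705 0.08810416 0.057     ]
scene pad ((256.4999694824219, 225.0), (9.758074760437012, 28.142852783203125), 81.8698959350586) [array([0.4931, 0.0739, 0.057 ]), array([0.4036, 0.0661, 0.057 ]), array([0.4046, 0.1076, 0.057 ]), array([0.4921, 0.1149, 0.057 ])] c [0.44855163 0.09088031 0.057     ]
 centroid [0.44841598 0.0910836  0.057     ]
front pin ends@.085 [0.48809667 0.2574645  0.085     ] [0.37762181 0.24910827 0.085     ] 0.11079044247869417 cloud z [0.08  0.08  0.081 0.08  0.077 0.082 0.081]
plates [array([0.4902, 0.3122, 0.1   ]), array([0.3638, 0.3069, 0.1   ]), array([0.4937, 0.1531, 0.1   ]), array([0.3686, 0.1506, 0.1   ])]
```

```bash
cat >> h.py <<'E'
from scipy.spatial.transform import Rotation as Ro
def rz(yaw): # tool down, tool z at yaw (deg)
    a=np.radians(yaw); z=np.array([np.cos(a),np.sin(a),0]); y=np.array([0,0,-1.]); return np.c_[np.cross(y,z),y,z]
def plan(pos,R=None):
    from rig import bot
    s=bot.read_state(); R0=np.array(s["tcp_rot"]); d=R0.T@(np.array(pos)-s["position"])/.04
    print("t",s["time_s"],"pos",s["position"].round(4),"F",s["force"].round(1),"open",round(s["opening"],3))
    print("total shift units (tool now)",d.round(3))
    if R is not None: print("total turn units",(Ro.from_matrix(R0.T@R).as_rotvec()/(np.pi/2)).round(4),"shift in target frame",(R.T@(np.array(pos)-s["position"])/.04).round(3))
PSI=np.radians(82.2)
xc=np.array([np.cos(PSI),np.sin(PSI),0]); yc=np.array([-xc[1],xc[0],0])
F0=np.array([.5158,-.1367,0])-.127*xc+.055*yc
t=np.radians(20); XF=np.cos(t)*xc+np.array([0,0,np.sin(t)]); NF=-np.sin(t)*xc+np.array([0,0,np.cos(t)])
E
python3 - <<'E'
from h import *
from scipy.optimize import minimize_scalar
L0=F0+.08*np.cos(t)*xc
for n,(y0,y1,x0,x1) in(("top",(170,206,322,345)),("scene",(100,130,232,262))):
    p,w=cloud(n); m=(p[y0:y1,x0:x1].astype(int).sum(-1)<130); Q=w[y0:y1,x0:x1][m]; Q=Q[np.isfinite(Q[:,0])]
    Q=Q[(np.linalg.norm(Q[:,:2]-L0[:2],axis=1)<.05)&(Q[:,2]>.2)]
    q=lambda z:(Q-L0-[0,0,z])-np.outer((Q-L0-[0,0,z])@XF,XF)
    for z in np.arange(.27,.3,.004):
        r=np.linalg.norm(q(z),axis=1); a=(Q-L0-[0,0,z])@XF; l=q(z)@yc; 
        print(n,len(Q),round(z,3),"r pct",np.percentile(r,[50,90,98]).round(4),"ax",np.percentile(a,[2,50,98]).round(4),"lat",np.percentile(l,[2,98]).round(4))
print("F0",F0,"L0",L0,XF)
p,w=cloud("top"); P=w[178:190,312:326].reshape(-1,3); P=P[P[:,2]>.25]; v=(P-L0)
print("housing top height over axis if z=.28", np.median((v-[0,0,.28])@NF), "lat", np.percentile(v@yc,[2,98]))
E
```

```text
top 184 0.27 r pct [0.0329 0.0427 0.0451] ax [0.0132 0.0194 0.036 ] lat [-0.0245  0.0247]
top 184 0.274 r pct [0.0293 0.0391 0.0416] ax [0.0119 0.0181 0.0346] lat [-0.0245  0.0247]
top 184 0.278 r pct [0.026  0.0355 0.038 ] ax [0.0105 0.0167 0.0332] lat [-0.0245  0.0247]
top 184 0.282 r pct [0.023  0.0321 0.0347] ax [0.0091 0.0153 0.0319] lat [-0.0245  0.0247]
top 184 0.286 r pct [0.021  0.0291 0.0316] ax [0.0077 0.014  0.0305] lat [-0.0245  0.0247]
top 184 0.29 r pct [0.0191 0.0266 0.0286] ax [0.0064 0.0126 0.0291] lat [-0.0245  0.0247]
top 184 0.294 r pct [0.0172 0.0251 0.0287] ax [0.005  0.0112 0.0278] lat [-0.0245  0.0247]
top 184 0.298 r pct [0.0158 0.0245 0.0314] ax [0.0036 0.0099 0.0264] lat [-0.0245  0.0247]
scene 42 0.27 r pct [0.0336 0.0383 0.0394] ax [0.014  0.0199 0.0263] lat [-0.0182  0.0245]
scene 42 0.274 r pct [0.0305 0.0348 0.0357] ax [0.0126 0.0185 0.0249] lat [-0.0182  0.0245]
scene 42 0.278 r pct [0.0276 0.0311 0.0325] ax [0.0112 0.0172 0.0235] lat [-0.0182  0.0245]
scene 42 0.282 r pct [0.0245 0.0276 0.0295] ax [0.0099 0.0158 0.0221] lat [-0.0182  0.0245]
scene 42 0.286 r pct [0.0225 0.0245 0.027 ] ax [0.0085 0.0144 0.0208] lat [-0.0182  0.0245]
scene 42 0.29 r pct [0.0204 0.0247 0.0272] ax [0.0071 0.013  0.0194] lat [-0.0182  0.0245]
scene 42 0.294 r pct [0.0175 0.0264 0.0287] ax [0.0058 0.0117 0.018 ] lat [-0.0182  0.0245]
scene 42 0.298 r pct [0.0146 0.0289 0.0313] ax [0.0044 0.0103 0.0167] lat [-0.0182  0.0245]
F0 [ 0.44407299 -0.25506062  0.        ] L0 [ 0.45427546 -0.18058074  0.        ] [0.12753092 0.93099843 0.34202014]
housing top height over axis if z=.28 0.02330514562453211 lat [-0.01730964  0.0146632 ]
```

>>> drive_tool:
  commands:
    - {"dx": -0.537, "dz": -0.562, "grip": 0}
    - {"dx": -0.537, "dz": -0.562, "grip": 0}
    - {"dx": -0.537, "dz": -0.562, "grip": 0}
    - {"dx": -0.537, "dz": -0.562, "grip": 0}
    - {"dx": -0.537, "dz": -0.562, "grip": 0}
    - {"dx": -0.537, "dz": -0.562, "grip": 0}
    - {"dx": -0.537, "dz": -0.562, "grip": 0}
    - {"dx": -0.537, "dz": -0.562, "grip": 0}

```text
schema error: expected keys dx, dy, dz, wx, wy, wz, grip
```

>>> drive_tool:
  commands:
    - {"dx": -0.537, "dz": -0.562, "grip": 0}
    - {"dx": -0.537, "dz": -0.562, "grip": 0}
    - {"dx": -0.537, "dz": -0.562, "grip": 0}
    - {"dx": -0.537, "dz": -0.562, "grip": 0}
    - {"dx": -0.537, "dz": -0.562, "grip": 0}
    - {"dx": -0.537, "dz": -0.562, "grip": 0}
    - {"dx": -0.537, "dz": -0.562, "grip": 0}
    - {"dx": -0.537, "dz": -0.562, "grip": 0}

```text
schema error: expected keys dx, dy, dz, wx, wy, wz, grip
```

>>> drive_tool:
  commands:
    - {"wy": 0.1074, "grip": 0}
    - {"wy": 0.1074, "grip": 0}
    - {"wy": 0.1074, "grip": 0}
    - {"wy": 0.1074, "grip": 0}
    - {"wy": 0.1074, "grip": 0}
    - {"wy": 0.1074, "grip": 0}
    - {"grip": 0}
    - {"grip": 0}

```text
schema error: expected keys dx, dy, dz, wx, wy, wz, grip
```

```bash
python3 -c "
from h import *
plan([.4475,.089,.085],rz(95))"
```

```text
t 0.1 pos [0.2809 0.5577 0.2437] F [-0.3 -0.2 -0.4] open 1.0
total shift units (tool now) [-8.58   3.98  -8.994]
total turn units [ 4.000e-04  6.473e-01 -1.200e-03] shift in target frame [  3.129   3.967 -12.035]
```

>>> drive_tool:
  commands:
    - {"dx": -0.537, "dy": 0, "dz": -0.562, "wx": 0, "wy": 0, "wz": 0, "grip": 0}
    - {"dx": -0.537, "dy": 0, "dz": -0.562, "wx": 0, "wy": 0, "wz": 0, "grip": 0}
    - {"dx": -0.537, "dy": 0, "dz": -0.562, "wx": 0, "wy": 0, "wz": 0, "grip": 0}
    - {"dx": -0.537, "dy": 0, "dz": -0.562, "wx": 0, "wy": 0, "wz": 0, "grip": 0}
    - {"dx": -0.537, "dy": 0, "dz": -0.562, "wx": 0, "wy": 0, "wz": 0, "grip": 0}
    - {"dx": -0.537, "dy": 0, "dz": -0.562, "wx": 0, "wy": 0, "wz": 0, "grip": 0}
    - {"dx": -0.537, "dy": 0, "dz": -0.562, "wx": 0, "wy": 0, "wz": 0, "grip": 0}
    - {"dx": -0.537, "dy": 0, "dz": -0.562, "wx": 0, "wy": 0, "wz": 0, "grip": 0}

```text
time_s: 1.1
position: [0.3645, 0.3227, 0.2443]
tcp_rot: [[0.45, -0.001, -0.893], [0.893, -0.0, 0.45], [-0.001, -1.0, 0.0]]
force: [0.2, 0.5, 0.1]
opening: 0.172
```

>>> drive_tool:
  commands:
    - {"dx": -0.537, "dy": 0, "dz": -0.562, "wx": 0, "wy": 0, "wz": 0, "grip": 0}
    - {"dx": -0.537, "dy": 0, "dz": -0.562, "wx": 0, "wy": 0, "wz": 0, "grip": 0}
    - {"dx": -0.537, "dy": 0, "dz": -0.562, "wx": 0, "wy": 0, "wz": 0, "grip": 0}
    - {"dx": -0.537, "dy": 0, "dz": -0.562, "wx": 0, "wy": 0, "wz": 0, "grip": 0}
    - {"dx": -0.537, "dy": 0, "dz": -0.562, "wx": 0, "wy": 0, "wz": 0, "grip": 0}
    - {"dx": -0.537, "dy": 0, "dz": -0.562, "wx": 0, "wy": 0, "wz": 0, "grip": 0}
    - {"dx": -0.537, "dy": 0, "dz": -0.562, "wx": 0, "wy": 0, "wz": 0, "grip": 0}
    - {"dx": -0.537, "dy": 0, "dz": -0.562, "wx": 0, "wy": 0, "wz": 0, "grip": 0}

```text
time_s: 2.1
position: [0.4478, 0.0884, 0.2443]
tcp_rot: [[0.45, -0.001, -0.893], [0.893, 0.0, 0.45], [-0.0, -1.0, 0.001]]
force: [1.0, 0.5, 0.7]
opening: 0.006
```

>>> drive_tool:
  commands:
    - {"dx": 0, "dy": 0, "dz": 0, "wx": 0, "wy": 0.108, "wz": 0, "grip": 0}
    - {"dx": 0, "dy": 0, "dz": 0, "wx": 0, "wy": 0.108, "wz": 0, "grip": 0}
    - {"dx": 0, "dy": 0, "dz": 0, "wx": 0, "wy": 0.108, "wz": 0, "grip": 0}
    - {"dx": 0, "dy": 0, "dz": 0, "wx": 0, "wy": 0.108, "wz": 0, "grip": 0}
    - {"dx": 0, "dy": 0, "dz": 0, "wx": 0, "wy": 0.108, "wz": 0, "grip": 0}
    - {"dx": 0, "dy": 0, "dz": 0, "wx": 0, "wy": 0.108, "wz": 0, "grip": 0}
    - {"dx": 0, "dy": 0, "dz": 0, "wx": 0, "wy": 0, "wz": 0, "grip": 0}
    - {"dx": 0, "dy": 0, "dz": 0, "wx": 0, "wy": 0, "wz": 0, "grip": 0}

```text
time_s: 3.1
position: [0.4476, 0.0894, 0.2444]
tcp_rot: [[0.996, -0.0, -0.088], [0.088, 0.0, 0.996], [-0.0, -1.0, 0.0]]
force: [-0.3, -0.4, -0.8]
opening: 0.003
```

```bash
python3 -c "
from h import *
plan([.4475,.089,.085],rz(95))"
```

```text
t 3.1 pos [0.4476 0.0894 0.2444] F [-0.3 -0.4 -0.8] open 0.003
total shift units (tool now) [-1.000e-03  3.985e+00 -9.000e-03]
total turn units [-0.      0.0008 -0.0003] shift in target frame [-3.000e-03  3.985e+00 -9.000e-03]
```

>>> drive_tool:
  commands:
    - {"dx": 0, "dy": 0.7, "dz": 0, "wx": 0, "wy": 0, "wz": 0, "grip": 0}
    - {"dx": 0, "dy": 0.7, "dz": 0, "wx": 0, "wy": 0, "wz": 0, "grip": 0}
    - {"dx": 0, "dy": 0.7, "dz": 0, "wx": 0, "wy": 0, "wz": 0, "grip": 0}
    - {"dx": 0, "dy": 0.7, "dz": 0, "wx": 0, "wy": 0, "wz": 0, "grip": 0}
    - {"dx": 0, "dy": 0.7, "dz": 0, "wx": 0, "wy": 0, "wz": 0, "grip": 0}
    - {"dx": 0, "dy": 0.4, "dz": 0, "wx": 0, "wy": 0, "wz": 0, "grip": 0}
    - {"dx": 0, "dy": 0, "dz": 0, "wx": 0, "wy": 0, "wz": 0, "grip": 0}

```text
time_s: 3.98
position: [0.4471, 0.0893, 0.0876]
tcp_rot: [[0.996, -0.003, -0.087], [0.087, 0.0, 0.996], [-0.003, -1.0, 0.0]]
force: [-0.8, -0.6, -0.2]
opening: 0.003
```

>>> drive_tool:
  commands:
    - {"dx": 0, "dy": 0.15, "dz": 0, "wx": 0, "wy": 0, "wz": 0, "grip": 0}
    - {"dx": 0, "dy": 0.15, "dz": 0, "wx": 0, "wy": 0, "wz": 0, "grip": 0}
    - {"dx": 0, "dy": 0.15, "dz": 0, "wx": 0, "wy": 0, "wz": 0, "grip": 0}
    - {"dx": 0, "dy": 0.15, "dz": 0, "wx": 0, "wy": 0, "wz": 0, "grip": 0}

```text
time_s: 4.47
position: [0.449, 0.0886, 0.0653]
tcp_rot: [[0.996, 0.003, -0.087], [0.087, -0.001, 0.996], [0.003, -1.0, -0.002]]
force: [-0.0, -5.5, 8.6]
opening: 0.008
```

>>> drive_tool:
  commands:
    - {"dx": 0, "dy": 0.12, "dz": 0, "wx": 0, "wy": 0, "wz": 0, "grip": 0}
    - {"dx": 0, "dy": 0.12, "dz": 0, "wx": 0, "wy": 0, "wz": 0, "grip": 0}
    - {"dx": 0, "dy": 0.12, "dz": 0, "wx": 0, "wy": 0, "wz": 0, "grip": 0}
    - {"dx": 0, "dy": 0, "dz": 0, "wx": 0, "wy": 0, "wz": 0, "grip": 0}

```text
time_s: 4.97
position: [0.4492, 0.0881, 0.0509]
tcp_rot: [[0.996, 0.003, -0.087], [0.087, -0.002, 0.996], [0.003, -1.0, -0.002]]
force: [-0.1, -5.9, 6.7]
opening: 0.007
```

>>> drive_tool:
  commands:
    - {"dx": 0, "dy": 0.06, "dz": 0, "wx": 0, "wy": 0, "wz": 0, "grip": 0}
    - {"dx": 0, "dy": 0.06, "dz": 0, "wx": 0, "wy": 0, "wz": 0, "grip": 0}
    - {"dx": 0, "dy": 0, "dz": 0, "wx": 0, "wy": 0, "wz": 0, "grip": 0}

```text
time_s: 5.35
position: [0.4492, 0.0881, 0.0481]
tcp_rot: [[0.996, 0.005, -0.088], [0.088, -0.002, 0.996], [0.005, -1.0, -0.002]]
force: [-2.6, -8.4, 27.1]
opening: 0.004
```

>>> drive_tool:
  commands:
    - {"dx": 0, "dy": 0, "dz": 0, "wx": 0, "wy": 0, "wz": 0, "grip": 0}
    - {"dx": 0, "dy": 0, "dz": 0, "wx": 0, "wy": 0, "wz": 0, "grip": 0}
    - {"dx": 0, "dy": -0.2, "dz": 0, "wx": 0, "wy": 0, "wz": 0, "grip": 0}
    - {"dx": 0, "dy": -0.3, "dz": 0, "wx": 0, "wy": 0, "wz": 0, "grip": 0}
    - {"dx": 0, "dy": -0.5, "dz": 0, "wx": 0, "wy": 0, "wz": 0, "grip": 0}
    - {"dx": 0, "dy": -0.7, "dz": 0, "wx": 0, "wy": 0, "wz": 0, "grip": 0}
    - {"dx": 0, "dy": -1, "dz": 0, "wx": 0, "wy": 0, "wz": 0, "grip": 0}
    - {"dx": 0, "dy": -1, "dz": 0, "wx": 0, "wy": 0, "wz": 0, "grip": 60}

```text
time_s: 6.35
position: [0.4469, 0.0897, 0.1944]
tcp_rot: [[0.996, -0.002, -0.086], [0.086, 0.0, 0.996], [-0.001, -1.0, 0.001]]
force: [-0.1, -0.1, 0.4]
opening: 0.061
```

>>> drive_tool:
  commands:
    - {"dx": 0, "dy": -0.8, "dz": -0.8, "wx": 0, "wy": 0, "wz": 0, "grip": 60}
    - {"dx": 0, "dy": -0.8, "dz": -0.8, "wx": 0, "wy": 0, "wz": 0, "grip": 60}
    - {"dx": 0, "dy": 0, "dz": -0.9, "wx": 0, "wy": 0, "wz": 0, "grip": 60}
    - {"dx": 0, "dy": 0, "dz": -1, "wx": 0, "wy": 0, "wz": 0, "grip": 60}
    - {"dx": 0, "dy": 0, "dz": 0, "wx": 0, "wy": 0, "wz": 0, "grip": 60}

```text
time_s: 6.98
position: [0.46, -0.0519, 0.2575]
tcp_rot: [[0.997, 0.0, -0.082], [0.082, -0.0, 0.997], [0.0, -1.0, -0.0]]
force: [-0.2, 0.5, 0.3]
opening: 0.608
```

```bash
python3 - <<'E'
from rig import bot, imaging
import cv2, numpy as np
ims=[]
for n,(x0,y0,w,h) in (("top",(155,165,100,75)),("scene",(225,210,100,75))):
    p,d=imaging.capture(n); c=imaging.get_calibration(n)
    np.savez(f"{n}1.npz",p=p,d=d,K=c["mtx"],T=c["world_to_cam"])
    ims.append(cv2.resize(p[y0:y0+h,x0:x0+w,::-1],(400,300),interpolation=cv2.INTER_CUBIC))
cv2.imwrite("pics/c1.png",np.hstack(ims)); print(bot.read_state()["position"])
E
```

```text
[ 0.45908911 -0.04964112  0.25709593]
```

View pics/c1.png

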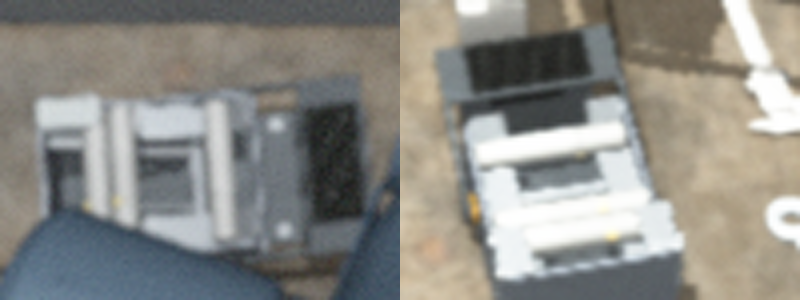

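One pin now lies in the cradle (top crop, centre (220,170)), two stay in the magazine, and the pedal is up. Next I measure the pin.

```bash
python3 - <<'E'
from h import *
g=lambda x,y,x0,y0:(x/4+x0-.4,y/4+y0-.4)
A,B=[onz("top",*g(*c,155,165),.058) for c in((216,100),(223,238))]
print(A,B,(A+B)/2,np.linalg.norm(A-B),np.degrees(np.arctan2(*(A-B)[[1,0]])))
C,D=[onz("scene",*g(*c,225,210),.058) for c in((76,153),(224,133))]
print(C,D,(C+D)/2,np.linalg.norm(C-D),np.degrees(np.arctan2(*(C-D)[[1,0]])))
p,w=cloud("top",1); P=w.reshape(-1,3); c=p.reshape(-1,3).min(1)
m=(P[:,2]>.058)&(P[:,2]<.078)&(abs(P[:,1]-.178)<.014)&(abs(P[:,0]-.44)<.05)&(c>140); print(m.sum(),P[m].mean(0),np.degrees(np.arctan(np.polyfit(P[m][:,0],P[m][:,1],1))[0]))
plan([.4397,.1785,.150],rz(185))
E
```

```text
[0.49825877 0.18303947 0.058     ] [0.38709419 0.17492507 0.058     ] [0.44267648 0.17898227 0.058     ] 0.11146033515877307 4.174871208834405
[0.4964317  0.17935711 0.058     ] [0.38414289 0.1717821  0.058     ] [0.44028729 0.17556961 0.058     ] 0.11254402648936225 3.8593314833546226
187 [0.4396625  0.17696437 0.06659446] 4.291944462136307
t 7.075 pos [ 0.4591 -0.0496  0.2571] F [ 0.1 -0.4 -0.2] open 0.656
total shift units (tool now) [5.000e-03 2.686e+00 5.720e+00]
total turn units [-1.4000e-03 -1.0013e+00  1.0000e-04] shift in target frame [ 5.724  2.677 -0.014]
```

>>> drive_tool:
  commands:
    - {"dx": 0, "dy": 0, "dz": 0.82, "wx": 0, "wy": 0, "wz": 0, "grip": 60}
    - {"dx": 0, "dy": 0, "dz": 0.82, "wx": 0, "wy": 0, "wz": 0, "grip": 60}
    - {"dx": 0, "dy": 0, "dz": 0.82, "wx": 0, "wy": 0, "wz": 0, "grip": 60}
    - {"dx": 0, "dy": 0, "dz": 0.82, "wx": 0, "wy": 0, "wz": 0, "grip": 60}
    - {"dx": 0, "dy": 0, "dz": 0.82, "wx": 0, "wy": 0, "wz": 0, "grip": 60}
    - {"dx": 0, "dy": 0, "dz": 0.82, "wx": 0, "wy": 0, "wz": 0, "grip": 60}
    - {"dx": 0, "dy": 0, "dz": 0.8, "wx": 0, "wy": 0, "wz": 0, "grip": 60}

```text
time_s: 7.95
position: [0.4385, 0.1802, 0.2571]
tcp_rot: [[0.996, -0.002, -0.088], [0.088, 0.0, 0.996], [-0.002, -1.0, 0.0]]
force: [1.0, -0.2, 0.2]
opening: 0.687
```

>>> drive_tool:
  commands:
    - {"dx": 0, "dy": 0, "dz": 0, "wx": 0, "wy": -0.111, "wz": 0, "grip": 60}
    - {"dx": 0, "dy": 0, "dz": 0, "wx": 0, "wy": -0.111, "wz": 0, "grip": 60}
    - {"dx": 0, "dy": 0, "dz": 0, "wx": 0, "wy": -0.111, "wz": 0, "grip": 60}
    - {"dx": 0, "dy": 0, "dz": 0, "wx": 0, "wy": -0.111, "wz": 0, "grip": 60}
    - {"dx": 0, "dy": 0, "dz": 0, "wx": 0, "wy": -0.111, "wz": 0, "grip": 60}
    - {"dx": 0, "dy": 0, "dz": 0, "wx": 0, "wy": -0.111, "wz": 0, "grip": 60}
    - {"dx": 0, "dy": 0, "dz": 0, "wx": 0, "wy": -0.111, "wz": 0, "grip": 60}
    - {"dx": 0, "dy": 0, "dz": 0, "wx": 0, "wy": -0.111, "wz": 0, "grip": 60}

```text
time_s: 8.95
position: [0.4386, 0.1791, 0.2571]
tcp_rot: [[0.082, -0.002, -0.997], [0.997, 0.0, 0.082], [0.0, -1.0, 0.002]]
force: [0.4, 0.2, -0.1]
opening: 0.69
```

>>> drive_tool:
  commands:
    - {"dx": 0, "dy": 0, "dz": 0, "wx": 0, "wy": -0.111, "wz": 0, "grip": 60}
    - {"dx": 0, "dy": 0, "dz": 0, "wx": 0, "wy": 0, "wz": 0, "grip": 60}
    - {"dx": 0, "dy": 0, "dz": 0, "wx": 0, "wy": 0, "wz": 0, "grip": 60}

```text
time_s: 9.32
position: [0.4394, 0.1785, 0.2572]
tcp_rot: [[-0.083, -0.001, -0.997], [0.997, 0.0, -0.083], [0.0, -1.0, 0.001]]
force: [0.4, -0.1, 0.7]
opening: 0.688
```

```bash
python3 -c "
from h import *
plan([.441,.178,.063],rz(184.5))"
```

```text
t 9.325 pos [0.4394 0.1785 0.2572] F [ 0.4 -0.1  0.7] open 0.688
total shift units (tool now) [-0.017  4.855 -0.043]
total turn units [-0.0005  0.003   0.0001] shift in target frame [-0.015  4.856 -0.039]
```

>>> drive_tool:
  commands:
    - {"dx": -0.01, "dy": 0.8, "dz": -0.04, "wx": 0, "wy": 0.003, "wz": 0, "grip": 60}
    - {"dx": 0, "dy": 0.8, "dz": 0, "wx": 0, "wy": 0, "wz": 0, "grip": 60}
    - {"dx": 0, "dy": 0.8, "dz": 0, "wx": 0, "wy": 0, "wz": 0, "grip": 60}
    - {"dx": 0, "dy": 0.8, "dz": 0, "wx": 0, "wy": 0, "wz": 0, "grip": 60}
    - {"dx": 0, "dy": 0.5, "dz": 0, "wx": 0, "wy": 0, "wz": 0, "grip": 60}
    - {"dx": 0, "dy": 0.4, "dz": 0, "wx": 0, "wy": 0, "wz": 0, "grip": 60}
    - {"dx": 0, "dy": 0.3, "dz": 0, "wx": 0, "wy": 0, "wz": 0, "grip": 60}
    - {"dx": 0, "dy": 0, "dz": 0, "wx": 0, "wy": 0, "wz": 0, "grip": 60}

```text
time_s: 10.32
position: [0.4413, 0.1776, 0.0807]
tcp_rot: [[-0.079, -0.002, -0.997], [0.997, -0.0, -0.079], [-0.0, -1.0, 0.002]]
force: [-0.1, -0.3, 0.3]
opening: 0.688
```

>>> drive_tool:
  commands:
    - {"dx": 0, "dy": 0.2, "dz": 0, "wx": 0, "wy": 0, "wz": 0, "grip": 60}
    - {"dx": 0, "dy": 0.2, "dz": 0, "wx": 0, "wy": 0, "wz": 0, "grip": 60}
    - {"dx": 0, "dy": 0.05, "dz": 0, "wx": 0, "wy": 0, "wz": 0, "grip": 60}
    - {"dx": 0, "dy": 0, "dz": 0, "wx": 0, "wy": 0, "wz": 0, "grip": 60}

```text
time_s: 10.82
position: [0.4417, 0.1775, 0.0632]
tcp_rot: [[-0.08, -0.0, -0.997], [0.997, -0.0, -0.08], [-0.0, -1.0, 0.0]]
force: [-0.2, 0.0, -0.0]
opening: 0.69
```

Now I close the gripper.

>>> drive_tool:
  commands:
    - {"dx": 0, "dy": 0, "dz": 0, "wx": 0, "wy": 0, "wz": 0, "grip": 10}
    - {"dx": 0, "dy": 0, "dz": 0, "wx": 0, "wy": 0, "wz": 0, "grip": 10}
    - {"dx": 0, "dy": 0, "dz": 0, "wx": 0, "wy": 0, "wz": 0, "grip": 10}
    - {"dx": 0, "dy": 0, "dz": 0, "wx": 0, "wy": 0, "wz": 0, "grip": 10}
    - {"dx": 0, "dy": 0, "dz": 0, "wx": 0, "wy": 0, "wz": 0, "grip": 10}
    - {"dx": 0, "dy": 0, "dz": 0, "wx": 0, "wy": 0, "wz": 0, "grip": 10}
    - {"dx": 0, "dy": 0, "dz": 0, "wx": 0, "wy": 0, "wz": 0, "grip": 10}

```text
time_s: 11.7
position: [0.4418, 0.1777, 0.0634]
tcp_rot: [[-0.08, 0.0, -0.997], [0.997, 0.0, -0.08], [0.0, -1.0, -0.0]]
force: [-0.5, 1.4, 0.9]
opening: 0.217
```

>>> drive_tool:
  commands:
    - {"dx": 0, "dy": -0.3, "dz": 0, "wx": 0, "wy": 0, "wz": 0, "grip": 10}
    - {"dx": 0, "dy": -0.7, "dz": 0, "wx": 0, "wy": 0, "wz": 0, "grip": 10}
    - {"dx": 0, "dy": -0.9, "dz": 0, "wx": 0, "wy": 0, "wz": 0, "grip": 10}
    - {"dx": 0, "dy": -0.9, "dz": 0, "wx": 0, "wy": 0, "wz": 0, "grip": 10}
    - {"dx": 0, "dy": -0.9, "dz": 0, "wx": 0, "wy": 0, "wz": 0, "grip": 10}
    - {"dx": 0, "dy": -0.9, "dz": 0, "wx": 0, "wy": 0, "wz": 0, "grip": 10}
    - {"dx": 0, "dy": -0.9, "dz": 0.3, "wx": 0, "wy": 0, "wz": 0, "grip": 10}
    - {"dx": 0, "dy": -0.9, "dz": 0.3, "wx": 0, "wy": 0, "wz": 0, "grip": 10}

```text
time_s: 12.7
position: [0.4165, 0.1753, 0.3207]
tcp_rot: [[-0.079, -0.001, -0.997], [0.997, -0.0, -0.079], [-0.0, -1.0, 0.001]]
force: [0.0, 0.0, -2.8]
opening: 0.221
```

>>> drive_tool:
  commands:
    - {"dx": 0, "dy": -0.8, "dz": 0.3, "wx": 0, "wy": 0, "wz": 0, "grip": 10}
    - {"dx": 0, "dy": -0.8, "dz": 0.2, "wx": 0, "wy": 0, "wz": 0, "grip": 10}
    - {"dx": 0, "dy": -0.8, "dz": 0, "wx": 0, "wy": 0, "wz": 0, "grip": 10}
    - {"dx": 0, "dy": 0, "dz": 0, "wx": 0, "wy": 0, "wz": 0, "grip": 10}
    - {"dx": 0, "dy": 0, "dz": 0, "wx": 0, "wy": 0, "wz": 0, "grip": 10}

```text
time_s: 13.32
position: [0.3967, 0.1738, 0.4142]
tcp_rot: [[-0.08, -0.002, -0.997], [0.997, -0.0, -0.08], [-0.0, -1.0, 0.003]]
force: [0.2, 0.0, -2.9]
opening: 0.22
```

>>> drive_tool:
  commands:
    - {"dx": -0.5, "dy": -0.1, "dz": 0.06, "wx": 0, "wy": 0, "wz": 0, "grip": 10}
    - {"dx": -0.84, "dy": -0.1, "dz": 0.06, "wx": 0, "wy": 0, "wz": 0, "grip": 10}
    - {"dx": -0.84, "dy": 0, "dz": 0.06, "wx": 0, "wy": 0, "wz": 0, "grip": 10}
    - {"dx": -0.84, "dy": 0, "dz": 0.06, "wx": 0, "wy": 0, "wz": 0, "grip": 10}
    - {"dx": -0.84, "dy": 0, "dz": 0.06, "wx": 0, "wy": 0, "wz": 0, "grip": 10}
    - {"dx": -0.84, "dy": 0, "dz": 0.06, "wx": 0, "wy": 0, "wz": 0, "grip": 10}
    - {"dx": -0.84, "dy": 0, "dz": 0.06, "wx": 0, "wy": 0, "wz": 0, "grip": 10}
    - {"dx": -0.84, "dy": 0, "dz": 0.06, "wx": 0, "wy": 0, "wz": 0, "grip": 10}

```text
time_s: 14.32
position: [0.398, -0.0826, 0.4213]
tcp_rot: [[-0.079, -0.004, -0.997], [0.997, 0.002, -0.079], [0.002, -1.0, 0.004]]
force: [-0.2, -0.6, -2.1]
opening: 0.219
```

>>> drive_tool:
  commands:
    - {"dx": -0.84, "dy": 0, "dz": 0.06, "wx": 0, "wy": 0, "wz": 0, "grip": 10}
    - {"dx": -0.84, "dy": 0, "dz": 0.06, "wx": 0, "wy": 0, "wz": 0, "grip": 10}
    - {"dx": -0.84, "dy": 0, "dz": 0.06, "wx": 0, "wy": 0, "wz": 0, "grip": 10}
    - {"dx": -0.84, "dy": 0, "dz": 0.06, "wx": 0, "wy": 0, "wz": 0, "grip": 10}
    - {"dx": -0.84, "dy": 0, "dz": 0.06, "wx": 0, "wy": 0, "wz": 0, "grip": 10}
    - {"dx": -0.84, "dy": 0, "dz": 0.06, "wx": 0, "wy": 0, "wz": 0, "grip": 10}
    - {"dx": -0.84, "dy": 0, "dz": 0.06, "wx": 0, "wy": 0, "wz": 0, "grip": 10}
    - {"dx": -0.84, "dy": 0, "dz": 0.06, "wx": 0, "wy": 0, "wz": 0, "grip": 10}

```text
time_s: 15.32
position: [0.4007, -0.3517, 0.4208]
tcp_rot: [[-0.079, -0.003, -0.997], [0.997, 0.004, -0.079], [0.004, -1.0, 0.003]]
force: [-0.0, -0.8, -1.5]
opening: 0.218
```

>>> drive_tool:
  commands:
    - {"dx": -0.6, "dy": 0, "dz": 0, "wx": 0, "wy": 0, "wz": 0, "grip": 10}
    - {"dx": 0, "dy": 0, "dz": 0, "wx": 0, "wy": 0.114, "wz": 0, "grip": 10}
    - {"dx": 0, "dy": 0, "dz": 0, "wx": 0, "wy": 0.114, "wz": 0, "grip": 10}
    - {"dx": 0, "dy": 0, "dz": 0, "wx": 0, "wy": 0.114, "wz": 0, "grip": 10}
    - {"dx": 0, "dy": 0, "dz": 0, "wx": 0, "wy": 0.114, "wz": 0, "grip": 10}
    - {"dx": 0, "dy": 0, "dz": 0, "wx": 0, "wy": 0.114, "wz": 0, "grip": 10}
    - {"dx": 0, "dy": 0, "dz": 0, "wx": 0, "wy": 0.114, "wz": 0, "grip": 10}
    - {"dx": 0, "dy": 0, "dz": 0, "wx": 0, "wy": 0.114, "wz": 0, "grip": 10}

```text
time_s: 16.32
position: [0.4027, -0.3745, 0.4207]
tcp_rot: [[0.925, -0.003, -0.381], [0.381, 0.004, 0.925], [-0.001, -1.0, 0.005]]
force: [-0.2, -0.4, -2.5]
opening: 0.217
```

>>> drive_tool:
  commands:
    - {"dx": 0, "dy": 0, "dz": 0, "wx": 0, "wy": 0.112, "wz": 0, "grip": 10}
    - {"dx": 0, "dy": 0, "dz": 0, "wx": 0, "wy": 0.112, "wz": 0, "grip": 10}
    - {"dx": 0, "dy": 0, "dz": 0, "wx": 0, "wy": 0.112, "wz": 0, "grip": 10}
    - {"dx": 0, "dy": 0, "dz": 0, "wx": 0, "wy": 0, "wz": 0, "grip": 10}
    - {"dx": 0, "dy": 0, "dz": 0, "wx": 0, "wy": 0, "wz": 0, "grip": 10}

```text
time_s: 16.95
position: [0.4031, -0.3749, 0.4221]
tcp_rot: [[0.992, -0.002, 0.128], [-0.128, 0.002, 0.992], [-0.002, -1.0, 0.002]]
force: [-0.4, 0.1, -2.1]
opening: 0.221
```

```bash
python3 - <<'E'
from h import *
F=F0+[0,0,.2836-.0274]; R=np.c_[np.cross(-NF,XF),-NF,XF]
print(F,R.round(3))
mid=F-.055*XF
plan(mid+.0054*NF-.06*XF,R)
from rig import imaging
ims=[]
for n,(x0,y0,w,h) in (("top",(280,120,140,105)),("scene",(205,60,140,105))):
    p,d=imaging.capture(n); c=imaging.get_calibration(n)
    np.savez(f"{n}2.npz",p=p,d=d,K=c["mtx"],T=c["world_to_cam"])
    ims.append(cv2.resize(p[y0:y0+h,x0:x0+w,::-1],(400,300),interpolation=cv2.INTER_CUBIC))
cv2.imwrite("pics/c2.png",np.hstack(ims))
E
```

```text
[ 0.44407299 -0.25506062  0.2562    ] [[ 0.991  0.046  0.128]
 [-0.136  0.339  0.931]
 [ 0.    -0.94   0.342]]
t 16.95 pos [ 0.4031 -0.3749  0.4221] F [-0.4  0.1 -2.1] open 0.221
total shift units (tool now) [0.621 5.003 0.346]
total turn units [ 0.221   0.0048 -0.002 ] shift in target frame [ 0.609  4.825 -1.372]
```

View pics/c2.png

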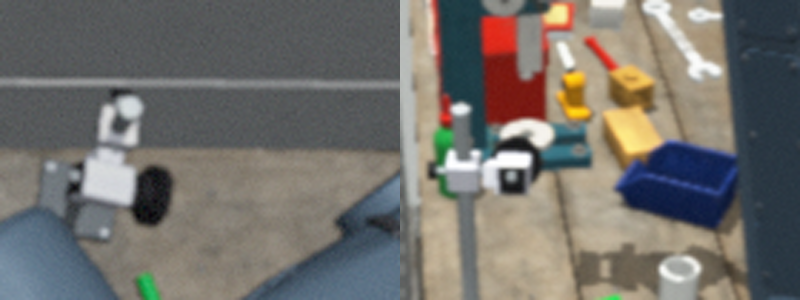

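>>> drive_tool:
  commands:
    - {"dx": 0, "dy": 0, "dz": 0, "wx": 0.074, "wy": 0.001, "wz": 0, "grip": 10}
    - {"dx": 0, "dy": 0, "dz": 0, "wx": 0.074, "wy": 0.002, "wz": 0, "grip": 10}
    - {"dx": 0, "dy": 0, "dz": 0, "wx": 0.073, "wy": 0.002, "wz": -0.002, "grip": 10}
    - {"dx": 0.2, "dy": 0, "dz": -0.7, "wx": 0, "wy": 0, "wz": 0, "grip": 10}
    - {"dx": 0.2, "dy": 0, "dz": -0.67, "wx": 0, "wy": 0, "wz": 0, "grip": 10}
    - {"dx": 0.2, "dy": 0.4, "dz": 0, "wx": 0, "wy": 0, "wz": 0, "grip": 10}
    - {"dx": 0, "dy": 0.6, "dz": 0, "wx": 0, "wy": 0, "wz": 0, "grip": 10}
    - {"dx": 0, "dy": 0.6, "dz": 0, "wx": 0, "wy": 0, "wz": 0, "grip": 10}

```text
time_s: 18.05
position: [0.4234, -0.407, 0.3435]
tcp_rot: [[0.991, 0.048, 0.129], [-0.137, 0.337, 0.931], [0.002, -0.94, 0.34]]
force: [0.6, -0.6, -2.2]
opening: 0.219
```

>>> drive_tool:
  commands:
    - {"dx": 0, "dy": 0.6, "dz": 0, "wx": 0, "wy": 0, "wz": 0, "grip": 10}
    - {"dx": 0, "dy": 0.6, "dz": 0, "wx": 0, "wy": 0, "wz": 0, "grip": 10}
    - {"dx": 0, "dy": 0.6, "dz": 0, "wx": 0, "wy": 0, "wz": 0, "grip": 10}
    - {"dx": 0, "dy": 0.6, "dz": 0, "wx": 0, "wy": 0, "wz": 0, "grip": 10}
    - {"dx": 0, "dy": 0.5, "dz": 0, "wx": 0, "wy": 0, "wz": 0, "grip": 10}
    - {"dx": 0, "dy": 0.3, "dz": 0, "wx": 0, "wy": 0, "wz": 0, "grip": 10}
    - {"dx": 0, "dy": 0, "dz": 0, "wx": 0, "wy": 0, "wz": 0, "grip": 10}

```text
time_s: 18.92
position: [0.4292, -0.364, 0.2237]
tcp_rot: [[0.99, 0.047, 0.129], [-0.138, 0.338, 0.931], [0.0, -0.94, 0.341]]
force: [0.7, 0.5, -2.6]
opening: 0.221
```

```bash
python3 - <<'E'
from h import *
F=F0+[0,0,.2836-.0274]; R=np.c_[np.cross(-NF,XF),-NF,XF]
mid=F-.055*XF
plan(mid+.0054*NF,R)
from rig import imaging
ims=[]
for n,(x0,y0,w,h) in (("top",(290,150,120,90)),("scene",(205,70,120,90))):
    p,d=imaging.capture(n); c=imaging.get_calibration(n)
    np.savez(f"{n}3.npz",p=p,d=d,K=c["mtx"],T=c["world_to_cam"])
    ims.append(cv2.resize(p[y0:y0+h,x0:x0+w,::-1],(400,300),interpolation=cv2.INTER_CUBIC))
    q=c["world_to_cam"]@np.r_[mid-.06*XF,1]; print(n,"pin mid px",(c["mtx"]@q[:3]/q[2])[:2])
cv2.imwrite("pics/c3.png",np.hstack(ims))
E
```

```text
t 18.925 pos [ 0.4292 -0.364   0.2237] F [ 0.7  0.5 -2.6] open 0.221
total shift units (tool now) [-0.005  0.04   1.486]
total turn units [ 0.0004 -0.0011  0.0007] shift in target frame [-0.002  0.041  1.486]
top pin mid px [394.82573998 203.21009431]
scene pin mid px [248.639577   103.20945117]
```

View pics/c3.png

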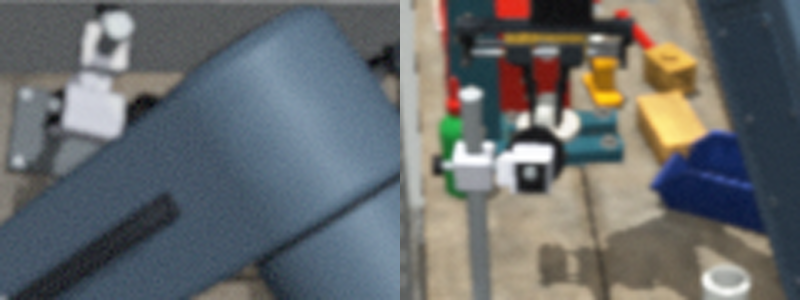

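The scene crop shows the pin's end face at (548,108), just beyond the ring light, and the top view is hidden by the arm. I refine the lens height from the ring outline in both first pictures.

```bash
python3 - <<'E'
from h import *
def proj(n,P):
    _,_,K,T=load(n); q=P@T[:3,:3].T+T[:3,3]; q=q@K.T; return q[:,:2]/q[:,2:]
L0=F0+.08*np.cos(t)*xc; a=np.linspace(0,2*np.pi,90)
def box(n,z,ax,r): 
    P=L0+[0,0,z]+ax*XF+r*(np.outer(np.cos(a),yc)+np.outer(np.sin(a),NF)); q=proj(n,P); return np.r_[q.min(0),q.max(0)].round(1)
for n,(y0,y1,x0,x1) in(("top",(170,206,322,345)),("scene",(100,130,228,262))):
    m=(load(n)[0][y0:y1,x0:x1].astype(int).sum(-1)<170).astype(np.uint8); k,l,s,_=cv2.connectedComponentsWithStats(m); i=1+s[1:,4].argmax()
    print(n,"mask box",s[i,0]+x0-.5,s[i,1]+y0-.5,s[i,0]+s[i,2]+x0-.5,s[i,1]+s[i,3]+y0-.5)
    for z in(.276,.280,.284,.288,.292): print(z,[box(n,z,ax,r).tolist() for ax,r in((0,.017),(0,.03),(.01,.03),(.02,.03))])
F=F0+[0,0,.2836-.0274]
print("pred end/centre px now",proj("scene",np.array([F-.06*XF,F-.17*XF])))
p,w=cloud("scene",3); print("end cloud",w[101:105,247:252].reshape(-1,3).round(4)[::3])
# housing silhouettes: lateral extents + top height
p,w=cloud("top"); P=w[172:196,304:330].reshape(-1,3); C=p[172:196,304:330].reshape(-1,3).min(1); Q=P[(C>140)&(P[:,2]>.29)]-L0-[0,0,.2836]
print("housing lat",np.percentile(Q@yc,[1,5,50,95,99]),"h",np.percentile(Q@NF,[5,50,95]),"ax",np.percentile(Q@XF,[1,50,99]))
E
```

```text
top mask box 325.5 178.5 339.5 198.5
0.276 [[331.7, 183.9, 338.2, 196.1], [329.2, 179.3, 340.7, 200.8], [326.1, 178.5, 337.5, 200.1], [322.9, 177.8, 334.2, 199.4]]
0.28 [[331.9, 183.6, 338.5, 195.8], [329.5, 179.0, 341.0, 200.5], [326.3, 178.2, 337.8, 199.8], [323.2, 177.4, 334.5, 199.1]]
0.284 [[332.2, 183.3, 338.7, 195.6], [329.7, 178.6, 341.3, 200.3], [326.6, 177.9, 338.1, 199.5], [323.4, 177.1, 334.8, 198.8]]
0.288 [[332.4, 183.0, 339.0, 195.3], [330.0, 178.3, 341.6, 200.0], [326.8, 177.5, 338.4, 199.3], [323.6, 176.7, 335.1, 198.5]]
0.292 [[332.7, 182.7, 339.3, 195.0], [330.2, 177.9, 341.9, 199.7], [327.1, 177.2, 338.7, 199.0], [323.9, 176.4, 335.4, 198.3]]
scene mask box 237.5 107.5 261.5 121.5
0.276 [[240.6, 112.7, 251.1, 123.0], [236.6, 108.7, 255.1, 126.9], [236.4, 109.4, 255.0, 127.7], [236.2, 110.1, 254.9, 128.5]]
0.28 [[240.6, 111.6, 251.1, 122.0], [236.6, 107.6, 255.1, 125.9], [236.4, 108.3, 255.0, 126.6], [236.1, 109.0, 254.9, 127.4]]
0.284 [[240.6, 110.6, 251.1, 120.9], [236.5, 106.6, 255.1, 124.8], [236.3, 107.3, 255.0, 125.6], [236.1, 107.9, 254.9, 126.4]]
0.288 [[240.5, 109.5, 251.0, 119.9], [236.5, 105.5, 255.1, 123.8], [236.3, 106.2, 255.0, 124.6], [236.0, 106.9, 254.9, 125.4]]
0.292 [[240.5, 108.5, 251.0, 118.9], [236.5, 104.4, 255.1, 122.8], [236.2, 105.1, 255.0, 123.6], [236.0, 105.8, 254.8, 124.4]]
pred end/centre px now [[247.90430518 106.49231077]
 [249.33040466 100.12502701]]
end cloud [[ 0.436  -0.3519  0.2328]
 [ 0.424  -0.3654  0.2238]
 [ 0.4342 -0.3301  0.242 ]
 [ 0.4216 -0.3525  0.2274]
 [ 0.4317 -0.3192  0.2445]
 [ 0.4397 -0.3075  0.2482]
 [ 0.4279 -0.3224  0.2381]]
housing lat [-0.03106401 -0.02877537 -0.00404313  0.01445352  0.0156626 ] h [0.01222869 0.01903069 0.02283218] ax [0.0389982  0.06541244 0.08948392]
```

```bash
python3 - <<'E'
from h import *
p,w=cloud("scene",3); F=F0+[0,0,.2836-.0274]; E=F-.06*XF; s=slice(92,112),slice(240,260)
W=w[s]; C=p[s].min(-1); v=W-E; m=(np.linalg.norm(v,axis=-1)<.13)&(C>110)
for r in np.unique(np.where(m)[0]):
    q=v[r][m[r]]; cs=np.where(m[r])[0]+240
    print(r+92,cs.min(),cs.max(),"ax",np.median(q@XF).round(4),"lat",(q@yc).min().round(4),(q@yc).max().round(4),"up",np.median(q@NF).round(4))
E
```

```text
98 248 250 ax -0.0946 lat -0.0039 0.0032 up 0.0111
99 247 250 ax -0.0765 lat -0.0071 0.0037 up 0.0109
100 247 250 ax -0.0586 lat -0.006 0.0045 up 0.011
101 246 250 ax -0.0444 lat -0.0094 0.0049 up 0.0103
102 246 251 ax -0.0295 lat -0.0083 0.0091 up 0.0097
103 245 251 ax -0.0184 lat -0.0126 0.0093 up 0.0084
104 243 251 ax -0.0022 lat -0.0198 0.0092 up 0.0083
105 243 251 ax 0.0019 lat -0.02 0.0091 up 0.0056
106 243 253 ax -0.0002 lat -0.02 0.016 up 0.0016
107 247 251 ax -0.0009 lat -0.0033 0.0092 up -0.002
108 251 252 ax -0.0479 lat 0.0086 0.0129 up -0.0158
```

The pin's end face and axis match the prediction within about 2 mm. Final approach along the axis.

>>> drive_tool:
  commands:
    - {"dx": 0, "dy": 0.02, "dz": 0.3, "wx": 0, "wy": 0, "wz": 0, "grip": 10}
    - {"dx": 0, "dy": 0.02, "dz": 0.4, "wx": 0, "wy": 0, "wz": 0, "grip": 10}
    - {"dx": 0, "dy": 0, "dz": 0.4, "wx": 0, "wy": 0, "wz": 0, "grip": 10}
    - {"dx": 0, "dy": 0, "dz": 0.25, "wx": 0, "wy": 0, "wz": 0, "grip": 10}
    - {"dx": 0, "dy": 0, "dz": 0.13, "wx": 0, "wy": 0, "wz": 0, "grip": 10}
    - {"dx": 0, "dy": 0, "dz": 0, "wx": 0, "wy": 0, "wz": 0, "grip": 10}
    - {"dx": 0, "dy": 0, "dz": 0, "wx": 0, "wy": 0, "wz": 0, "grip": 10}
    - {"dx": 0, "dy": 0, "dz": 0, "wx": 0, "wy": 0, "wz": 0, "grip": 10}

```text
time_s: 20.02
position: [0.437, -0.3097, 0.2426]
tcp_rot: [[0.99, 0.049, 0.131], [-0.139, 0.337, 0.931], [0.001, -0.94, 0.34]]
force: [-1.0, 0.3, -2.1]
opening: 0.219
```

```bash
python3 - <<'E'
from h import *
F=F0+[0,0,.2836-.0274]; R=np.c_[np.cross(-NF,XF),-NF,XF]
plan(F-.055*XF+.0054*NF,R)
from rig import imaging
for n in ("top","scene"):
    p,d=imaging.capture(n); c=imaging.get_calibration(n); np.savez(f"{n}4.npz",p=p,d=d,K=c["mtx"],T=c["world_to_cam"])
cv2.imwrite("pics/c4.png",cv2.resize(p[70:250,200:440,::-1],(800,600),interpolation=cv2.INTER_CUBIC))
p,w=cloud("scene",4); s=slice(92,115),slice(240,260); v=w[s]-F; C=p[s].min(-1)
m=(abs(v@yc)<.014)&(abs(v@NF)<.015)&((v@XF)>-.12)&((v@XF)<.012)&(C>100)
for r in np.unique(np.where(m)[0]):
    q=v[r][m[r]]; print(r+92,len(q),"ax",np.median(q@XF).round(4),"lat",(q@yc).min().round(4),(q@yc).max().round(4),"up",np.median(q@NF).round(4))
E
```

```text
t 20.025 pos [ 0.437  -0.3097  0.2426] F [-1.   0.3 -2.1] open 0.219
total shift units (tool now) [-0.01   0.017  0.037]
total turn units [ 0.0012 -0.0019  0.0016] shift in target frame [-0.01   0.017  0.037]
101 1 ax -0.108 lat -0.002 -0.002 up 0.0095
102 4 ax -0.0914 lat -0.0087 0.0024 up 0.0093
103 4 ax -0.0749 lat -0.008 0.003 up 0.0092
104 6 ax -0.062 lat -0.011 0.0064 up 0.0084
105 6 ax -0.0396 lat -0.0099 0.0083 up 0.0097
106 6 ax -0.0332 lat -0.009 0.0079 up 0.0076
107 4 ax -0.0196 lat -0.0008 0.0078 up 0.0071
```

View pics/c4.png

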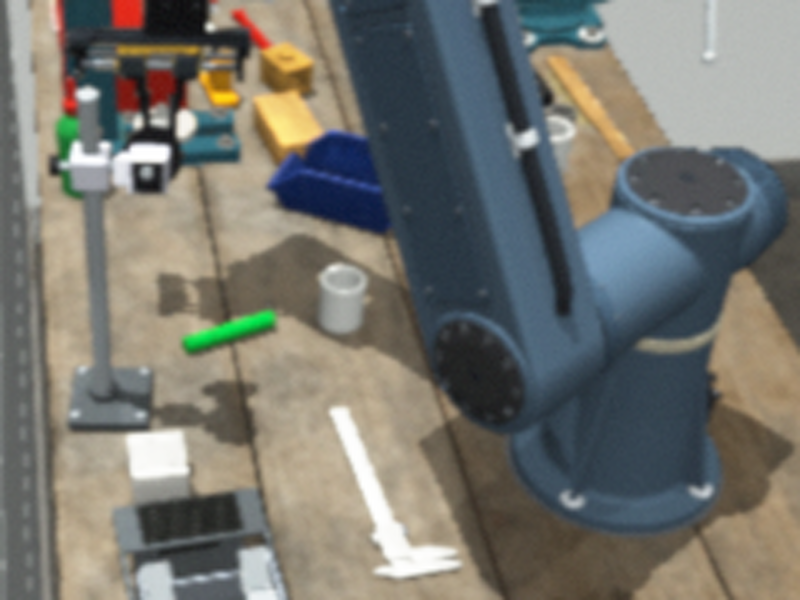

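The arm is holding still. The pin lies behind the ring light on the lens axis (picture about (155,120)), the V block (157,462) hasn't moved, and the pedal is up. Handing in.

```bash
python3 -c "
from rig import bot,workorder
s=bot.read_state(); print(abs(s['qvel']).max(),s['opening'],s['force']); print(workorder.hand_in())"
```

```text
0.21084103756312317 0.21931911332246407 [-0.35383486 -0.22037091 -2.55102636]
the job is handed in; nothing more can be done
None
```

I handed the job in at about 20 s with the gripper still holding the pin on the lens axis. No verdict is reported.

**What I did:**
- I pressed the pedal once to its stop. The wrist read about 27 N there, and I held it there briefly before letting it spring back.
- One pin rolled into the cradle and two stayed in the magazine.
- I gripped that pin, carried it over the inspection camera, and lined it up with the lens axis from the far side.

**Last checks:**
- **Tool pose:** it was within about 2 mm and 0.005 rad of the target.
- **Pin position:** with the pin 60 mm short of the focus, depth readings put its end face within about 2 mm of the predicted point. At the final pose its axis was about 0.03 rad or less off the lens axis.
- **Grip:** the opening stayed at 0.22, and the wrist carried about 2.6 N, which matches the pin's weight. The joints were at rest, apart from about 0.2 deg/s.

**Not checked:**
- **End face:** at the final pose the ring light hid it from the scene camera and the arm blocked the top view. Its last 60 mm therefore rest on the arm's own readings.
- **Lens height:** I estimated 284 mm from the outline of the ring light, good to about 2–3 mm.
- **Bystanders:** the V block looked unmoved in the last picture. I did not re-measure the carton or the second pin there, but the arm never went near the carton. The second pin was still in the magazine just after the press.

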